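# Lay up the table caddy and leave the cooking things out

### The job

Lay up the wooden table caddy for breakfast: stand the jar of spread, the wooden pepper mill, the salt shaker and the little dropper bottle each upright in the well that is made for its shape and size, down on the well's floor. The gold-capped spice jar and the tin of tomatoes are for cooking and stay standing where they are. Set each thing down gently, do not drop it.

Things in the scene. Friction and masses are not known exactly. Their poses are not given: they have to be found in the camera images.
- jar: Squat glass jar of cream-coloured spread, square with rounded corners, grey round screw lid: 68 mm across its flat sides (82 mm over the corners) up to a shoulder at 80 mm, lid 66 mm across, 110 mm high, 0.45 kg. Stands upright, at any yaw. Origin: centre of its underside, z up, flat sides face its x and y
- mill: Turned brown wooden pepper mill: foot 58 mm across, tapering to a ball-shaped head 48 mm across, centred 141 mm above the foot; 170 mm high with a small metal nut on top. 0.18 kg, all one piece. Stands upright, leaning up to 2 degrees. Origin: centre of its underside, z up along its axis
- shaker: Small grey salt shaker with a domed perforated cap: widest, 44 mm, 30 mm above its foot, tapering to 36 mm at 56 mm and 32 mm under the cap (cap 34 mm), 90 mm high, 0.1 kg. Stands upright, leaning up to 3 degrees. Origin: centre of its underside, z up along its axis
- bottle: Little brown dropper bottle with a black teat: body 33 mm across up to a shoulder 56 mm up, 102 mm high, 0.07 kg. Stands upright. Origin: centre of its underside, z up along its axis
- spice_jar: Look-alike that stays: glass spice jar with a gold screw cap and reddish filling, 45 mm across (52 mm over the corners), 100 mm high. Stands upright. Origin: centre of its underside
- tin: Look-alike that stays: squat unopened food tin, flat gold metal lid, paper label with tomatoes, 75 mm across, 58 mm high. Stands upright. Origin: centre of its underside. (A cooker hood and wall cabinets hang about 0.54 m above the back of the worktop: keep arm and wrist low or drawn in there.)
- well_jar: The one square wooden cup: 87 mm square, 26 mm high, its square well 77 mm wide, sloping out to 83 mm at the rim, sides along its x and y. Stands with the three round cups in one row, 88 mm apart, in any order, in a fixed wooden caddy (floor 8 mm thick, walls 34 mm high, a rail 62 mm high at each end). Origin: centre of its underside; well floor 6 mm above it. z up, x across the row
- well_mill: Turned round wooden cup, 87 mm across and 26 mm high, with a round well 66 mm wide, countersunk to 78 mm at the rim. Widest of the three round ones. The cups stand in a row, 88 mm apart, any order, in a fixed wooden caddy (floor 8 mm thick, walls 34 mm high, a rail 62 mm high at each end). Origin: centre of its underside; well floor 6 mm above it. z up, x across the row
- well_shaker: Turned round wooden cup, 87 mm across and 26 mm high, with a round well 54 mm wide, countersunk to 67 mm at the rim. Middle one of the three round ones. The cups stand in a row, 88 mm apart, any order, in a fixed wooden caddy (floor 8 mm thick, walls 34 mm high, a rail 62 mm high at each end). Origin: centre of its underside; well floor 6 mm above it. z up, x across the row
- well_bottle: Turned round wooden cup, 87 mm across and 26 mm high, with a round well 42 mm wide, countersunk to 55 mm at the rim. Narrowest. The cups stand in a row, 88 mm apart, any order, in a fixed wooden caddy (floor 8 mm thick, walls 34 mm high, a rail 62 mm high at each end). Origin: centre of its underside; well floor 6 mm above it. z up, x across the row
Things that resemble listed ones, but are neither listed nor needed, are in the scene too. Leave any purple look-alike of the tin alone.

How it is judged (in metres and radians):
At the end, for the whole second after the job is handed in: Jar, mill, shaker and dropper bottle each stand upright (within 7 degrees) in their own wells: within 10 mm of the well's centre, foot on the well's floor (within 4 mm), released and at rest; the spice jar and the tin stand upright within 30 mm of where they stood (horizontal distance between jar and well_jar below 0.01 m and z of jar in the frame of well_jar between 0.002 and 0.01 m and angle between each of jar, mill, shaker, bottle, spice_jar, tin's own z axis and vertical below 0.12 rad and linear speed of each of jar, mill, shaker, bottle, spice_jar, tin below 0.02 m/s and contact force between the fingers and jar below 0.1 N and horizontal distance between mill and well_mill below 0.01 m and z of mill in the frame of well_mill between 0.002 and 0.01 m and contact force between the fingers and mill below 0.1 N and horizontal distance between shaker and well_shaker below 0.01 m and z of shaker in the frame of well_shaker between 0.002 and 0.01 m and contact force between the fingers and shaker below 0.1 N and horizontal distance between bottle and well_bottle below 0.01 m and z of bottle in the frame of well_bottle between 0.002 and 0.01 m and contact force between the fingers and bottle below 0.1 N and distance of each of spice_jar, tin from where it was at the start of the episode below 0.03 m); the robot touches nothing.
It fails at once if the spice jar is knocked away or over (distance of spice_jar from where it was at the start of the episode above 0.03 m or angle between spice_jar's own z axis and vertical above 0.3 rad).
It fails at once if the tin is knocked away or over (distance of tin from where it was at the start of the episode above 0.03 m or angle between tin's own z axis and vertical above 0.3 rad).
It fails at once if a thing is dropped from more than about 25 mm ((linear speed of jar above 0.7 m/s and contact force between the fingers and jar below 0.05 N) or (linear speed of mill above 0.7 m/s and contact force between the fingers and mill below 0.05 N) or (linear speed of shaker above 0.7 m/s and contact force between the fingers and shaker below 0.05 N) or (linear speed of bottle above 0.7 m/s and contact force between the fingers and bottle below 0.05 N)).
It also fails if it takes over 138 s, if anything falls off the work surface, if the arm or the gripper's body presses on something with over 40 N, if the wrist force passes 120 N, or if a joint passes its speed limit or range.

### The arm

A 6-joint arm with a two-finger parallel gripper is mounted at the origin on a cart in front of the work surface, level with it; the furniture and walls round the work are solid. World frame = base frame: x ahead of the robot, y to its left, z up, the work surface at z = 0. Lengths are in m, angles in degrees, forces in N, time in s.
With the tool pointing down it reaches from about 0.325 to 0.775 m from the base axis. Payload 5.5 kg.
Tool frame: the origin (TCP) lies at the very end of the fingers, on their centre line; the grasp point (between the pads) lies 19 mm behind it; z points along the fingers, y is the line along which they close (so a half turn about z gives the same grasp; the last joint's range is limited). The gripper opens to 88 mm and grips with 3 to 60 N. Pads are 20 mm wide; open, the fingers measure 115 mm over their backs; the gripper's body (75 mm by 178 mm) begins 61 mm behind the grasp point.
Start: joints at [-72.004, 5.22, 70.514, -0, 104.267, -3.249], TCP at [0.217, -0.559, 0.223] pointing down, gripper open.
Joint ranges: [-164.24, 164.24], [-49.07, 125.15], [9.68, 141.18], [-86.29, 266.29], [3.28, 154.24], [-151.56, 151.56]. Speed limits (degrees/s): [147.25, 147.25, 172.46, 180, 180, 180].

### API

Orientations are given as [roll, pitch, yaw] about the fixed x, y, z axes, in that order (R = Rz(yaw) Ry(pitch) Rx(roll)).
In Python, from cell import bot, cams, workorder gives the robot as it stands.
- The arm moves only by the tool servo_tool, never from a script. Its arguments are lists of equal length, an entry for each row: "slide": the shift along the world's x, y, z in m, a list of three; "spin": the turn about the world's z in rad; "claw": the finger opening in m, from 0 to 0.0878. In form: {"slide": [[tx, ty, tz], ...], "spin": [spin, ...], "claw": [claw, ...]}. A call has 1 to 12 rows; each row is the pose to reach, as a shift and turn from the pose commanded when the call began; what a row does not reach only later rows make up. A row lasts 1/10 s, in which the tool goes at most 50 mm and 8.59 degrees, less where a joint would pass 70% of its speed; a pose out of reach is approached as far as the arm can. A call with a gripper value outside its range is refused whole. The fingers move at their own pace and stop on an object; "grip_force" is the grip in N (left out, the last holds). Time passes only in rows, so rows that repeat a pose let the fingers close. It gives the time, the measured TCP pose, the force, the opening and the grip force at its end, in the units of the state.
- bot.state(): the state, without advancing time (a new reading comes with each control period).
- cams.get_image(name): name is "side" or "top" or "wrist"; returns the picture (420x560x3 uint8, red, green, blue); there is no depth.
- cams.camera_params(name): a dict with "vfov" (degrees; the focal length in pixels is half the picture's height over the tangent of half this angle, whatever the lens; pixels are square), "cx", "cy" (the principal point, pixels), "k1" (the pictures are not rectified: a ray, as slopes to the right and down, at radius r is drawn at 1 + k1 r^2 times it, then the intrinsics apply), "R" (3x3) and "t" (3): a world point X has camera coordinates R X + t; the wrist camera has in their place "mount" (4x4, takes a point from camera to tool coordinates, whose origin is the TCP and whose axes are the flange's). Camera axes: x right, y down, z forward; pixel columns grow to the right and rows downward; lengths in m; the calibration is good to about 2 mm. A picture is of the moment at which its call begins: read the wrist's pose just before it. camera_params takes no time and is no camera call.
- workorder.job_done(): hands the job in; it is judged then, once.
The state is a dict: "time_s": time; "q": joint angles; "joint_vel": joint speeds; "tau": joint torques, N m; "position": TCP position; "tool_rot": TCP orientation; "ft_force": force on the tool from outside, world axes, zero at the start; "moment": the same for the moment, N m; "finger_gap": finger opening in m; "finger_force": force on a finger pad.
Only numpy, scipy, OpenCV 4.12 (cv2) and the standard library are available. Lean on these libraries where they do the work, as an engineer would, in place of code of your own. Each camera call takes 0.05 s, during which the arm holds its last target. There are 200 camera calls.

## Working session

There is one attempt and no reset: what is moved stays moved. The work goes in short steps, Python scripts to look and compute and a tool call to move; the robot and the scene stay as the last step left them, time stands still between calls to the robot, and variables do not carry over. Pictures are saved under pics/ and viewed, at most 19 in all, crops included, and the job is handed in when it is done.

Besides the shell and the picture viewer there is one more tool, called after ">>>" as a command line: name --pt "numbers of a row" for each row, then --argument value for the rest. servo_tool: Moves the arm, as the interface text tells. Its arguments: {"type":"object","properties":{"slide":{"type":"array","items":{"type":"array","items":{"type":"number"}}},"spin":{"type":"array","items":{"type":"number"}},"claw":{"type":"array","items":{"type":"number"}},"grip_force":{"type":"number"}},"required":["slide","spin","claw"]}

```bash
ls; mkdir -p pics
python3 - <<'E'
from cell import bot,cams
import cv2,numpy as np
print(bot.state())
for n in("top","side","wrist"):
    im=cams.get_image(n); cv2.imwrite(f"pics/{n}0.png",im[...,::-1]); print(n,cams.camera_params(n))
E
```

```text
pics
{'time_s': 0.0, 'q': array([-7.20031286e+01,  5.26089326e+00,  7.05820581e+01, -4.51309638e-04,
        1.04266858e+02, -3.24862171e+00]), 'joint_vel': array([-0.05271889,  0.04245626, -0.00190333,  0.11867057,  0.05982223,
        0.0935402 ]), 'tau': array([ 6.29961578e-04, -4.46454692e+01, -4.06446505e+01,  6.98741083e-02,
        2.93699896e-02, -1.14370939e-04]), 'position': array([ 0.21732128, -0.55893423,  0.22152828]), 'tool_rot': array([-1.79890342e+02, -5.78588625e-03,  2.12453768e+01]), 'ft_force': array([0.37421006, 0.02718931, 0.24073659]), 'moment': array([ 0.00589912, -0.03705189,  0.0449229 ]), 'finger_force': 0.0, 'finger_gap': 0.08818425273337603}
top {'vfov': 42.62524057831729, 'cx': 270.84811128544214, 'cy': 204.2482090426496, 'k1': -0.040961750891344795, 'R': array([[-0.06711288, -0.99773593, -0.00434458],
       [-0.97355499,  0.06643813, -0.21857874],
       [ 0.21837251, -0.01043976, -0.97580964]]), 't': array([0.06778166, 0.47852838, 1.54234458])}
side {'vfov': 45.16430505473841, 'cx': 280.95471337189446, 'cy': 214.68552970380827, 'k1': -0.06334551822461791, 'R': array([[ 0.99257474, -0.12151114, -0.00551596],
       [-0.05545462, -0.41169353, -0.90963357],
       [ 0.10825973,  0.90318519, -0.41537495]]), 't': array([-0.43673097,  0.1133651 ,  1.31866411])}
wrist {'vfov': 70.06589492624919, 'cx': 282.19411451327863, 'cy': 206.9259172056965, 'k1': -0.05170096133358306, 'mount': array([[-3.81068942e-04, -9.61914249e-01, -2.73351117e-01,
         7.58192657e-02],
       [ 9.99999867e-01, -2.71555958e-04, -4.38466640e-04,
        -1.12185875e-03],
       [ 3.47537184e-04, -2.73351248e-01,  9.61914224e-01,
        -1.62640280e-01],
       [ 0.00000000e+00,  0.00000000e+00,  0.00000000e+00,
         1.00000000e+00]])}
```

View pics/top0.png

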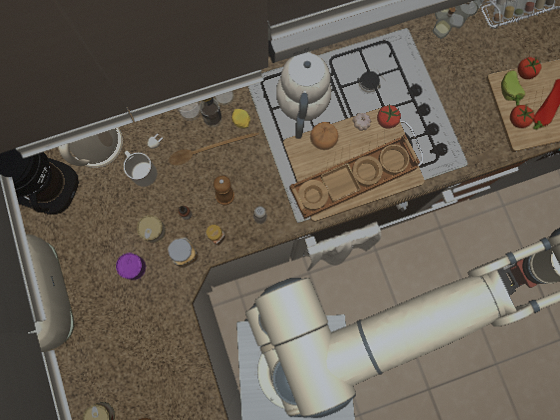

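View pics/side0.png

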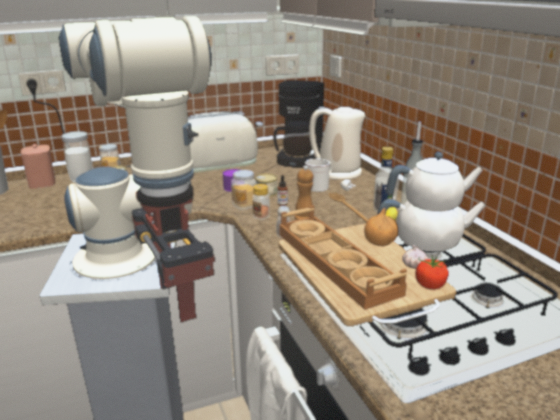

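The top view shows the caddy with cups at about (313,193) round, (340,182) square, (368,170) and (395,158) round. The mill is at (222,187), the bottle at (184,212) and the shaker at (260,213). The jar lid is at (180,250), the spice jar at (214,233), the tin at (150,228) and the purple decoy at (130,266).

```bash
cat > h.py <<'E'
import numpy as np,cv2
from scipy.spatial.transform import Rotation as Ro
def K(p):
    f=210/np.tan(np.radians(p["vfov"]/2)); return np.array([[f,0,p["cx"]],[0,f,p["cy"]],[0,0,1]])
def cam(p,st=None):
    "camera centre and camera->world rotation"
    if "mount" in p:
        T=np.eye(4);T[:3,:3]=Ro.from_euler("xyz",st["tool_rot"],degrees=True).as_matrix();T[:3,3]=st["position"]
        M=T@p["mount"]; return M[:3,3],M[:3,:3]
    R=np.array(p["R"]); return -R.T@p["t"],R.T
def ray(p,uv,st=None):
    n=cv2.undistortPoints(np.array(uv,float).reshape(-1,1,2),K(p),np.array([p["k1"],0,0,0.]))[:,0]
    C,R=cam(p,st); return C,np.c_[n,np.ones(len(n))]@R.T
def plane(p,uv,z,st=None):
    C,d=ray(p,uv,st); return C+d*((np.asarray(z)-C[2])/d[:,2])[:,None]
def proj(p,X,st=None):
    C,R=cam(p,st); x=(np.asarray(X,float).reshape(-1,3)-C)@R
    return cv2.projectPoints(x,np.zeros(3),np.zeros(3),K(p),np.array([p["k1"],0,0,0.]))[0][:,0]
def tri(p1,a,p2,b):
    C1,d1=ray(p1,[a]);C2,d2=ray(p2,[b]);d1,d2=d1[0],d2[0]
    s=np.linalg.lstsq(np.c_[d1,-d2],C2-C1,rcond=None)[0]
    A=C1+s[0]*d1;B=C2+s[1]*d2; return (A+B)/2,np.linalg.norm(A-B)
E
python3 - <<'E'
from h import *
from cell import cams
t=cams.camera_params("top")
for n,uv,z in[("mill",(223,182),.165),("bottle",(184,210),.1),("shaker",(260,211),.09),("spice",(214,232),.1),("jar",(179,247),.11),("tin",(150,226),.058),("purple",(130,264),.058),("cup1",(313,193),.05),("cup2",(340,182),.05),("cup3",(368,170),.05),("cup4",(395,158),.05)]:
    P=plane(t,[uv],[z])[0]; print(n,P.round(3),np.hypot(*P[:2]).round(3))
a=cv2.imread("pics/top0.png")
A=cv2.resize(a[140:225,282:422],(800,486),interpolation=cv2.INTER_CUBIC)
cv2.imwrite("pics/topc.png",A)
E
```

```text
mill [0.529 0.165 0.165] 0.554
bottle [0.472 0.286 0.1  ] 0.551
shaker [0.456 0.068 0.09 ] 0.461
spice [0.402 0.203 0.1  ] 0.45
jar [0.364 0.302 0.11 ] 0.473
tin [0.44  0.394 0.058] 0.59
purple [0.332 0.454 0.058] 0.562
cup1 [ 0.508 -0.093  0.05 ] 0.517
cup2 [ 0.537 -0.176  0.05 ] 0.565
cup3 [ 0.568 -0.264  0.05 ] 0.627
cup4 [ 0.6  -0.35  0.05] 0.695
```

View pics/topc.png

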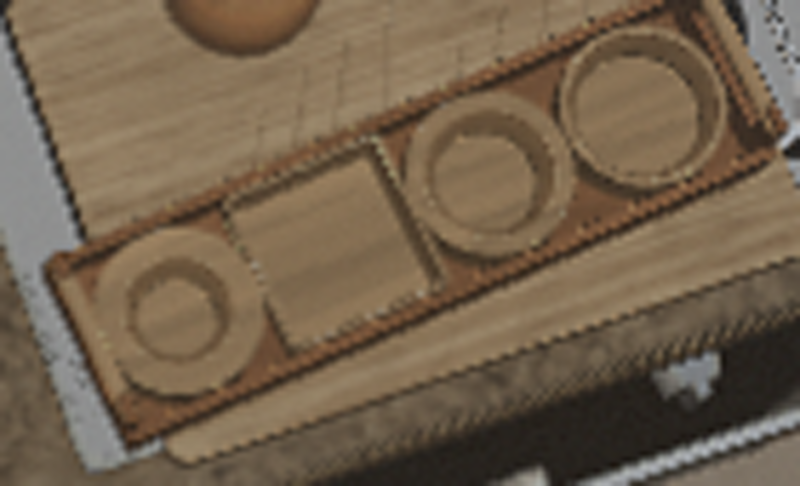

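The caddy order from the robot's left is bottle (small round), jar (square), shaker (middle round), mill (wide round). Next I triangulate the cup heights with the side view.

Run:
```python
from h import *
from cell import cams
t=cams.camera_params("top");s=cams.camera_params("side")
pk=lambda x,y:(282+(x+.5)/5.714-.5,140+(y+.5)/5.714-.5)
c=[pk(181,312),pk(336,243),pk(489,176),pk(643,108)]
for z in(.03,.05,.07,.09):
    P=plane(t,c,[z]*4); print(z,P[:,:2].round(3).tolist(),np.linalg.norm(P[0]-P[3]).round(4))
for i,b in((0,(308,228)),(2,(347,261)),(3,(370,276))): print(tri(t,c[i],s,b))
for n,a,b in[("mill",(223,182),(305,172)),("teat",(184,210),(283,180)),("shk",(260,211),(290,214))]: print(n,tri(t,a,s,b))
a=cv2.imread("pics/side0.png")
cv2.imwrite("pics/sidec.png",cv2.resize(a[160:310,215:415],(800,600),interpolation=cv2.INTER_CUBIC))
```

```text
0.03 [[0.51, -0.095], [0.542, -0.18], [0.573, -0.265], [0.605, -0.352]] 0.2746
0.05 [[0.505, -0.093], [0.536, -0.177], [0.567, -0.261], [0.599, -0.347]] 0.2711
0.07 [[0.5, -0.091], [0.531, -0.174], [0.562, -0.257], [0.593, -0.342]] 0.2676
0.09 [[0.495, -0.089], [0.526, -0.171], [0.556, -0.253], [0.587, -0.337]] 0.2642
(array([ 0.49535834, -0.08872404,  0.09778342]), np.float64(0.0038295080383463067))
(array([ 0.55586927, -0.25291731,  0.09277889]), np.float64(0.000901440959381277))
(array([ 0.58425139, -0.33416745,  0.10115311]), np.float64(0.0007668279301183312))
mill (array([0.53188046, 0.16582527, 0.15329223]), np.float64(0.0010879461331208943))
teat (array([0.4787362 , 0.28820526, 0.08462114]), np.float64(0.007197330442194095))
shk (array([0.46771087, 0.06825671, 0.06571699]), np.float64(0.012918919311272536))
```

View pics/sidec.png

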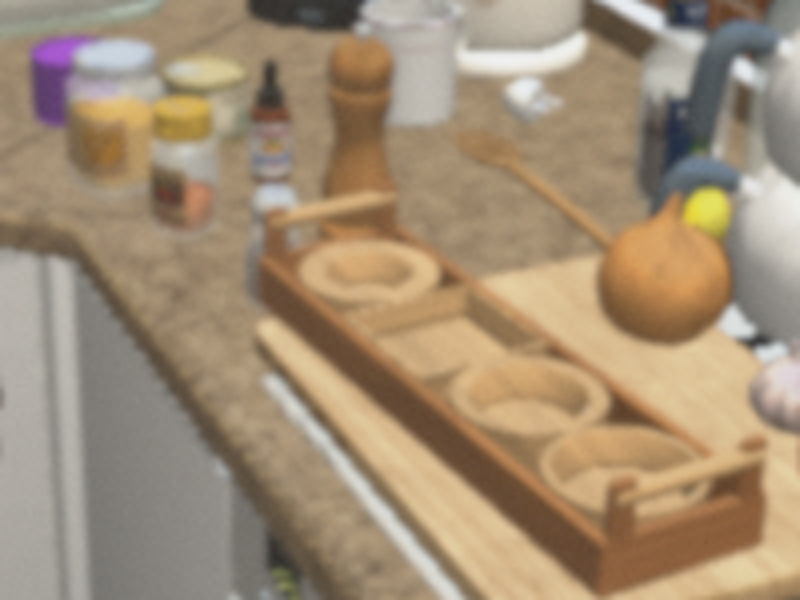

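The cup rims are at z ≈ 0.095, so the well floors are at about 0.075. Moving over the objects with the yaw square to the row.

>>> servo_tool --pt "0.03 0.04 0.06" --pt "0.203 0.36 0.08" --pt "0.203 0.36 0.08" --pt "0.203 0.36 0.08" --pt "0.203 0.36 0.08" --pt "0.203 0.36 0.08" --pt "0.203 0.36 0.08" --pt "0.203 0.36 0.08" --pt "0.203 0.36 0.08" --pt "0.203 0.36 0.08" --pt "0.203 0.36 0.08" --pt "0.203 0.36 0.08" --spin '[0.14, 0.28, 0.42, 0.56, 0.7, 0.84, 0.98, 1.12, 1.26, 1.4, 1.5525, 1.5525]' --claw '[0.0878, 0.0878, 0.0878, 0.0878, 0.0878, 0.0878, 0.0878, 0.0878, 0.0878, 0.0878, 0.0878, 0.0878]'

```text
time_s: 1.35
position: [0.4205, -0.1988, 0.3024]
tool_rot: [-180.0, -0.0, 110.3]
ft_force: [-0.4, 0.1, -0.1]
finger_gap: 0.0879
finger_force: 0.0
```

>>> servo_tool --pt "0.05 0.0 0.0" --pt "0.1 0.02 0.0" --pt "0.1 0.02 0.0" --pt "0.1 0.02 0.0" --spin '[0, 0, 0, 0]' --claw '[0.0878, 0.0878, 0.0878, 0.0878]'

```text
time_s: 1.75
position: [0.521, -0.179, 0.3011]
tool_rot: [-179.9, -0.1, 110.1]
ft_force: [-0.6, -0.3, -0.2]
finger_gap: 0.0876
finger_force: 0.0
```

Run:
```python
from h import *
from cell import bot,cams
import json
st=bot.state(); im=cams.get_image("wrist"); cv2.imwrite("pics/w1.png",im[...,::-1])
json.dump({k:list(st[k]) for k in("position","tool_rot")},open("w1.json","w")); print(st["position"],st["tool_rot"])
```

```text
[ 0.52095011 -0.1789882   0.30106008] [-1.79864288e+02 -1.15598004e-01  1.10082565e+02]
```

View pics/w1.png

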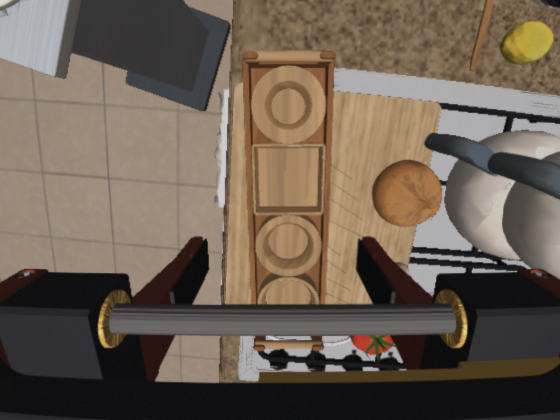

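>>> servo_tool --pt "-0.02 0.04 -0.01" --pt "-0.1 0.45 -0.02" --pt "-0.1 0.45 -0.02" --pt "-0.1 0.45 -0.02" --pt "-0.1 0.45 -0.02" --pt "-0.1 0.45 -0.02" --pt "-0.1 0.45 -0.02" --pt "-0.1 0.45 -0.02" --pt "-0.1 0.45 -0.02" --pt "-0.1 0.45 -0.02" --pt "-0.1 0.45 -0.02" --pt "-0.1 0.45 -0.02" --spin '[0, 0, 0, 0, 0, 0, 0, 0, 0, 0, 0, 0]' --claw '[0.0878, 0.0878, 0.0878, 0.0878, 0.0878, 0.0878, 0.0878, 0.0878, 0.0878, 0.0878, 0.0878, 0.0878]'

```text
time_s: 3.0
position: [0.4203, 0.2696, 0.2834]
tool_rot: [179.9, 0.0, 110.1]
ft_force: [0.4, -0.8, 0.3]
finger_gap: 0.0875
finger_force: 0.0
```

Run:
```python
from h import *
from cell import bot,cams
import json
st=bot.state(); im=cams.get_image("wrist"); cv2.imwrite("pics/w2.png",im[...,::-1])
json.dump({k:list(st[k]) for k in("position","tool_rot")},open("w2.json","w")); print(st["position"],st["tool_rot"])
```

```text
[0.42030412 0.26964671 0.28344663] [1.79922513e+02 2.85183643e-02 1.10114951e+02]
```

View pics/w2.png

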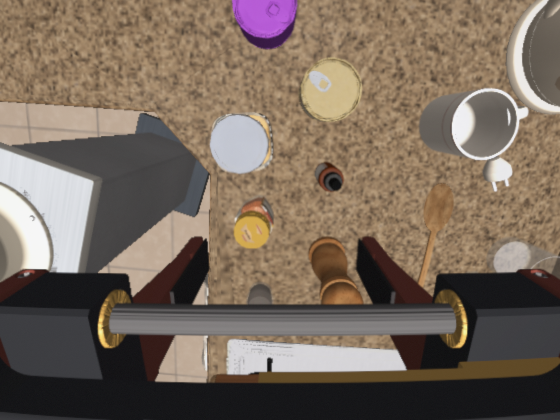

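w1 shows the row centred near column 288: bottle cup (288,104), square (288,179), shaker cup (288,245). w2 shows the jar lid (240,143), tin (331,89), bottle teat (333,183), spice cap (252,230) and the mill head behind the fingers. A crop of the jar should give its yaw.

Run:
```python
from h import *
from cell import cams
import json
w=cams.camera_params("wrist"); s1=json.load(open("w1.json")); s2=json.load(open("w2.json"))
for z in(.085,.095,.105):
    P=plane(w,[(288,104),(288.5,179),(288.5,245)],[z]*3,s1); print(z,P[:,:2].round(4).tolist(),np.linalg.norm(P[0]-P[2]))
for n,uv,z in[("jar",(240,143),.11),("tin",(331,89),.058),("spice",(252,231),.1),("bottle",(334,184),.1)]:
    print(n,plane(w,[uv],[z],s2)[0].round(4))
a=cv2.imread("pics/w2.png"); cv2.imwrite("pics/w2c.png",cv2.resize(a[100:190,195:315],(800,600),interpolation=cv2.INTER_CUBIC))
```

```text
0.085 [[0.4945, -0.0846], [0.5269, -0.1704], [0.5587, -0.2558]] 0.18284580974768272
0.095 [[0.4945, -0.0852], [0.5261, -0.1687], [0.557, -0.2519]] 0.17801950904453304
0.105 [[0.4946, -0.0858], [0.5253, -0.1671], [0.5554, -0.248]] 0.17319320834138324
jar [0.3593 0.3046 0.11  ]
tin [0.4379 0.399  0.058 ]
spice [0.4048 0.2074 0.1   ]
bottle [0.4769 0.2963 0.1   ]
```

View pics/w2c.png

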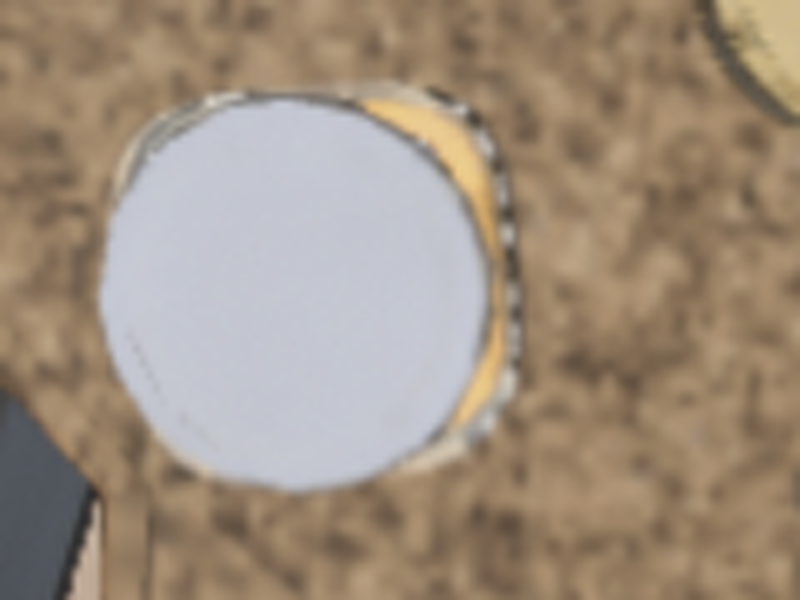

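The jar sits about 4.5° counterclockwise of the tool frame, with its lid centre at (0.360, 0.304). Descending to it now.

>>> servo_tool --pt "-0.03 0.017 -0.02" --pt "-0.06 0.034 -0.06" --pt "-0.06 0.034 -0.1" --pt "-0.06 0.034 -0.13" --pt "-0.06 0.034 -0.16" --pt "-0.06 0.034 -0.19" --pt "-0.06 0.034 -0.21" --pt "-0.06 0.034 -0.225" --pt "-0.06 0.034 -0.24" --pt "-0.06 0.034 -0.24" --pt "-0.06 0.034 -0.24" --spin '[0.04, 0.08, 0.08, 0.08, 0.08, 0.08, 0.08, 0.08, 0.08, 0.08, 0.08]' --claw '[0.0878, 0.0878, 0.0878, 0.0878, 0.0878, 0.0878, 0.0878, 0.0878, 0.0878, 0.0878, 0.0878]'

```text
time_s: 4.15
position: [0.3608, 0.3046, 0.0432]
tool_rot: [180.0, -0.0, 114.7]
ft_force: [0.2, 0.1, 0.4]
finger_gap: 0.0876
finger_force: 0.0
```

>>> servo_tool --pt "0 0 0" --pt "0 0 0" --pt "0 0 0" --pt "0 0 0" --pt "0 0 0" --pt "0 0 0" --pt "0 0 0" --pt "0 0 0" --spin '[0, 0, 0, 0, 0, 0, 0, 0]' --claw '[0.08, 0.074, 0.07, 0.064, 0.06, 0.06, 0.06, 0.06]' --grip_force 30

```text
time_s: 4.95
position: [0.36, 0.3048, 0.0433]
tool_rot: [-180.0, -0.0, 114.8]
ft_force: [-4.9, -1.6, 5.4]
finger_gap: 0.068
finger_force: 30.0
```

>>> servo_tool --pt "0 0 0.02" --pt "0 0 0.06" --pt "0 0 0.11" --pt "0 0 0.16" --pt "0.014 -0.04 0.2" --pt "0.028 -0.08 0.207" --pt "0.045 -0.128 0.207" --pt "0.06 -0.172 0.207" --pt "0.075 -0.215 0.207" --pt "0.09 -0.257 0.207" --pt "0.105 -0.3 0.207" --pt "0.12 -0.343 0.207" --spin '[0, 0, 0, 0, -0.02, -0.04, -0.08, -0.08, -0.08, -0.08, -0.08, -0.08]' --claw '[0.06, 0.06, 0.06, 0.06, 0.06, 0.06, 0.06, 0.06, 0.06, 0.06, 0.06, 0.06]'

```text
time_s: 6.15
position: [0.4808, -0.0402, 0.2488]
tool_rot: [-180.0, -0.0, 110.2]
ft_force: [1.5, 0.5, -3.7]
finger_gap: 0.0678
finger_force: 30.0
```

>>> servo_tool --pt "0.015 -0.043 0" --pt "0.03 -0.086 0" --pt "0.041 -0.12 0" --pt "0.046 -0.131 0" --pt "0.046 -0.131 0" --pt "0.046 -0.131 -0.02" --pt "0.046 -0.131 -0.05" --pt "0.046 -0.131 -0.07" --pt "0.046 -0.131 -0.08" --pt "0.046 -0.131 -0.08" --spin '[0, 0, 0, 0, 0, 0, 0, 0, 0, 0]' --claw '[0.06, 0.06, 0.06, 0.06, 0.06, 0.06, 0.06, 0.06, 0.06, 0.06]'

```text
time_s: 7.15
position: [0.5257, -0.1678, 0.168]
tool_rot: [-179.9, -0.1, 110.3]
ft_force: [0.1, 0.2, -4.3]
finger_gap: 0.0678
finger_force: 30.0
```

Run:
```python
from cell import bot,cams
import cv2
s=bot.state(); print(s["position"],s["tool_rot"],s["ft_force"])
a=cams.get_image("side")[...,::-1]; b=cams.get_image("wrist")[...,::-1]
A=cv2.resize(a[140:310,240:410],(560,560),interpolation=cv2.INTER_CUBIC)
cv2.imwrite("pics/m1.png",A[:, :]); cv2.imwrite("pics/m1w.png",b)
```

```text
[ 0.52570116 -0.16781943  0.16797858] [-1.79879342e+02 -1.25951011e-01  1.10277936e+02] [ 0.12870407  0.20164903 -4.28570516]
```

View pics/m1w.png

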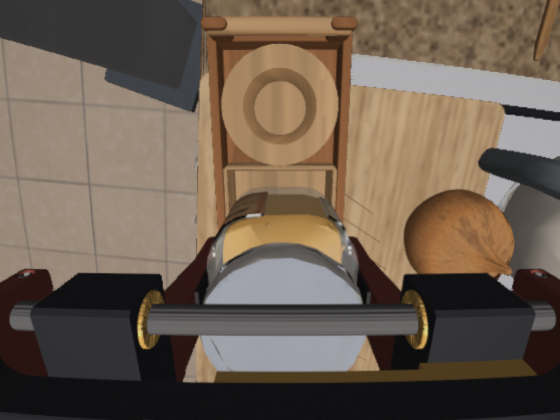

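Run:
```python
from h import *
from cell import bot,cams
s=bot.state(); w=cams.camera_params("wrist")
P=plane(w,[(280,105),(281,166)],[.095]*2,s); c=P[0,:2]; d=np.array([.345,-.939])
print(P.round(4), "cup2 from cup1",c+.088*d, "edge->cup2", P[1,:2]+.0425*d)
Q=plane(w,[(283,320)],[.235],s);print("lid",Q)
```

```text
[[ 0.4955 -0.0857  0.095 ]
 [ 0.5122 -0.129   0.095 ]] cup2 from cup1 [ 0.52581273 -0.16831599] edge->cup2 [ 0.52684986 -0.16895338]
lid [[ 0.52670749 -0.16564157  0.235     ]]
```

>>> servo_tool --pt "0 -0.001 -0.01" --pt "0 -0.001 -0.02" --pt "0 -0.001 -0.03" --pt "0 -0.001 -0.036" --pt "0 -0.001 -0.04" --pt "0 -0.001 -0.043" --pt "0 -0.001 -0.045" --pt "0 -0.001 -0.045" --spin '[0, 0, 0, 0, 0, 0, 0, 0]' --claw '[0.06, 0.06, 0.06, 0.06, 0.06, 0.06, 0.06, 0.06]'

```text
time_s: 8.05
position: [0.5264, -0.1702, 0.1246]
tool_rot: [180.0, -0.0, 110.2]
ft_force: [-0.3, 0.3, -3.6]
finger_gap: 0.0678
finger_force: 30.0
```

>>> servo_tool --pt "0 0 -0.002" --pt "0 0 -0.003" --pt "0 0 -0.003" --spin '[0, 0, 0]' --claw '[0.06, 0.06, 0.06]'

```text
time_s: 8.35
position: [0.5268, -0.1705, 0.1231]
tool_rot: [179.9, 0.1, 110.2]
ft_force: [-1.4, 0.2, 2.6]
finger_gap: 0.0678
finger_force: 30.0
```

>>> servo_tool --pt "0 0.001 -0.001" --pt "0 0.001 -0.002" --pt "0 0.001 -0.002" --spin '[0, 0, 0]' --claw '[0.06, 0.06, 0.06]'

```text
time_s: 8.65
position: [0.5268, -0.1705, 0.123]
tool_rot: [179.9, 0.2, 110.2]
ft_force: [-5.8, -2.6, 11.4]
finger_gap: 0.0678
finger_force: 30.0
```

Run:
```python
from cell import bot,cams
import cv2
s=bot.state(); print(s["position"],s["tool_rot"],s["ft_force"])
a=cams.get_image("side")[...,::-1]; b=cams.get_image("wrist")[...,::-1]
A=cv2.resize(a[180:300,260:420],(800,600),interpolation=cv2.INTER_CUBIC)
cv2.imwrite("pics/m2.png",A); cv2.imwrite("pics/m2w.png",b)
```

```text
[ 0.5267869  -0.17049671  0.12302167] [179.90328255   0.2339525  110.16180283] [-5.81943645 -2.57714643 11.4384437 ]
```

View pics/m2.png

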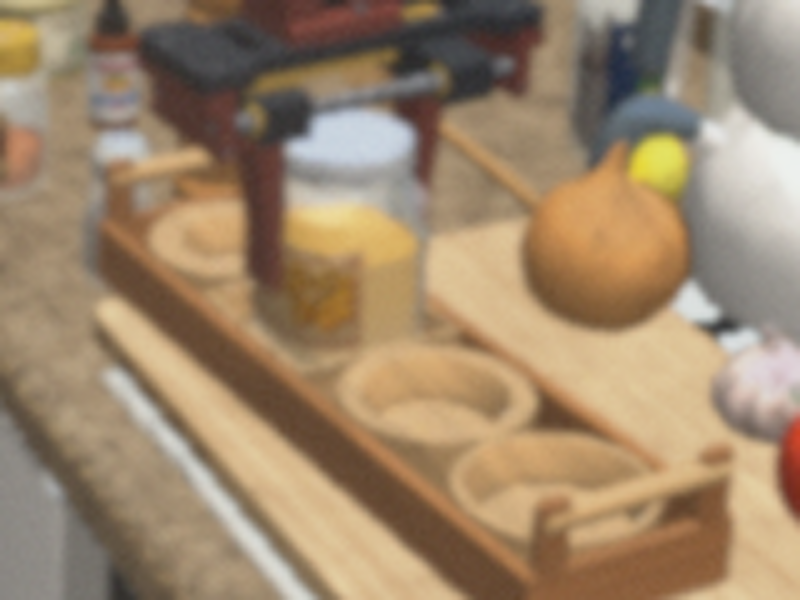

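Contact is at a jar bottom of z ≈ 0.080, with a side force. I'll shift a little along that reaction to tell the floor from the sloped edge.

>>> servo_tool --pt "-0.001 -0.0004 0.001" --pt "-0.002 -0.0007 0.001" --pt "-0.002 -0.0007 0.0" --pt "-0.002 -0.0007 0.0" --spin '[0, 0, 0, 0]' --claw '[0.06, 0.06, 0.06, 0.06]'

```text
time_s: 9.15
position: [0.5266, -0.1704, 0.1232]
tool_rot: [179.7, 0.3, 110.2]
ft_force: [2.7, 0.4, 10.1]
finger_gap: 0.0679
finger_force: 30.0
```

Run:
```python
from h import *
from cell import bot,cams
import cv2
w=cams.camera_params("wrist"); 
im=cv2.imread("pics/m2w.png"); cv2.imwrite("pics/m2wc.png",cv2.resize(im[20:320,140:440],(600,600),interpolation=cv2.INTER_CUBIC))
```

```text
(no output)
```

View pics/m2wc.png

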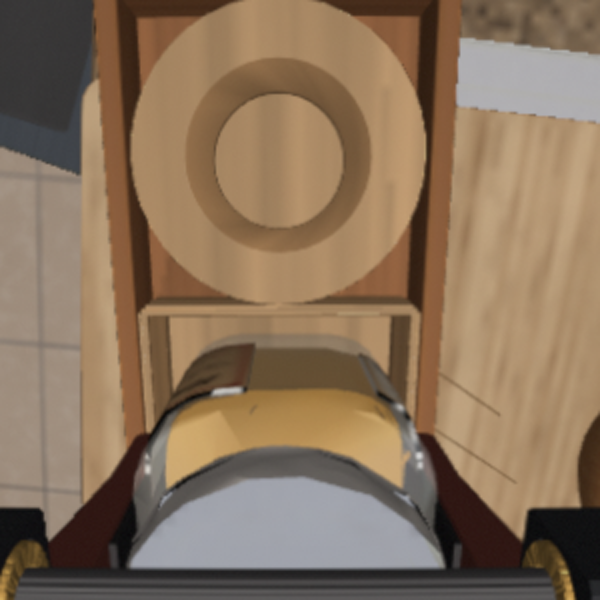

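Run:
```python
from h import *
from cell import bot,cams
w=cams.camera_params("wrist"); s=dict(position=[.5268,-.1705,.123],tool_rot=[179.9,.23,110.16])
for z in(.09,.095,.1,.105):
    P=plane(w,[(205.5,97),(353,97)],[z]*2,s); Q=plane(w,[(213,174),(349,174)],[z]*2,s)
    print(z,np.linalg.norm(P[0]-P[1]),P.mean(0).round(4),"square outer",np.linalg.norm(Q[0]-Q[1]),Q.mean(0).round(4))
```

```text
0.09 0.09137077523497555 [ 0.4945 -0.0851  0.09  ] square outer 0.08976296433866444 [ 0.5121 -0.1301  0.09  ]
0.095 0.08903197313567172 [ 0.4947 -0.0854  0.095 ] square outer 0.08746531709976219 [ 0.5118 -0.1292  0.095 ]
0.1 0.08669317103636785 [ 0.4948 -0.0858  0.1   ] square outer 0.08516766986085991 [ 0.5115 -0.1284  0.1   ]
0.105 0.08435436893706404 [ 0.495  -0.0861  0.105 ] square outer 0.08287002262195758 [ 0.5112 -0.1276  0.105 ]
```

Rim width gives z ≈ 0.098, so the floor is at about 0.078 and the jar is on it. Easing the press and releasing.

>>> servo_tool --pt "0 0.0005 0.001" --pt "0 0.001 0.002" --pt "0 0.001 0.002" --pt "0 0.001 0.002" --pt "0 0.001 0.002" --pt "0 0.001 0.002" --pt "0 0.001 0.002" --spin '[0, 0, 0, 0, 0, 0, 0]' --claw '[0.06, 0.06, 0.072, 0.078, 0.084, 0.0878, 0.0878]'

```text
time_s: 9.85
position: [0.5242, -0.1688, 0.1212]
tool_rot: [-180.0, -0.0, 110.2]
ft_force: [0.4, 0.6, 1.6]
finger_gap: 0.0879
finger_force: 0.0
```

>>> servo_tool --pt "0 0 0.03" --pt "0 0 0.07" --pt "0 0 0.11" --pt "0 0 0.15" --pt "0 0 0.175" --pt "-0.035 0.085 0.175" --pt "-0.035 0.085 0.175" --pt "-0.035 0.085 0.175" --pt "-0.035 0.085 0.175" --spin '[0, 0, 0, 0, 0, 0, 0, 0, 0]' --claw '[0.0878, 0.0878, 0.0878, 0.0878, 0.0878, 0.0878, 0.0878, 0.0878, 0.0878]'

```text
time_s: 10.75
position: [0.4893, -0.0834, 0.297]
tool_rot: [180.0, 0.0, 110.3]
ft_force: [0.2, 0.5, 0.0]
finger_gap: 0.0874
finger_force: 0.0
```

Run:
```python
from h import *
from cell import bot,cams
s=bot.state(); b=cams.get_image("wrist")[...,::-1]; cv2.imwrite("pics/w3.png",b); print(s["position"],s["tool_rot"])
w=cams.camera_params("wrist")
m=cv2.inRange(cv2.cvtColor(b.copy(),cv2.COLOR_BGR2HSV),(100,10,140),(130,60,255)); 
for c in sorted(cv2.findContours(m[:300],0,1)[0],key=cv2.contourArea)[-3:]:
    (x,y),r=cv2.minEnclosingCircle(c); print((x,y),r,cv2.contourArea(c),plane(w,[(x,y)],[.188],s)[0])
```

```text
[ 0.48934965 -0.08343545  0.29702575] [1.79958931e+02 4.91134261e-02 1.10285975e+02]
(46.0, 54.0) 1.000100016593933 0.0 [ 0.25276303 -0.02619579  0.188     ]
(286.17498779296875, 292.0) 30.24131965637207 1542.5 [ 0.52615736 -0.16839763  0.188     ]
(50.97222137451172, 66.28055572509766) 74.05377197265625 5436.0 [ 0.25898599 -0.03467946  0.188     ]
```

View pics/w3.png

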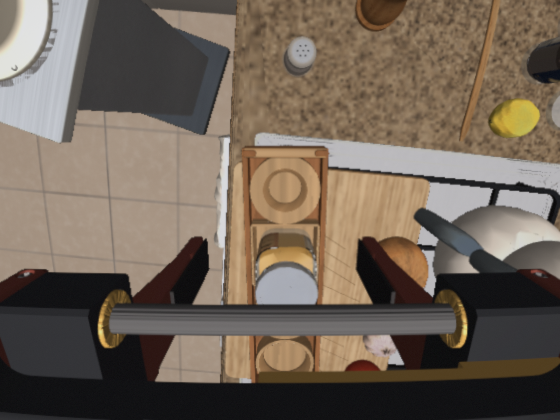

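Jar stands in its well. The shaker's cap is at (301,49) in this view.

Run:
```python
from h import *
from cell import bot,cams
s=dict(position=[.48935,-.08344,.29703],tool_rot=[179.96,.05,110.286]); w=cams.camera_params("wrist")
print(plane(w,[(302,49),(300,57)],[.086,.03],s).round(4))
```

```text
[[0.4572 0.0723 0.086 ]
 [0.4573 0.0748 0.03  ]]
```

>>> servo_tool --pt "-0.006 0.05 -0.02" --pt "-0.011 0.1 -0.05" --pt "-0.011 0.1 -0.1" --pt "-0.011 0.1 -0.1" --pt "-0.011 0.1 -0.1" --spin '[0, 0, 0, 0, 0]' --claw '[0.08, 0.07, 0.066, 0.066, 0.066]'

```text
time_s: 11.3
position: [0.4778, 0.0152, 0.195]
tool_rot: [-179.8, -0.1, 110.2]
ft_force: [-0.0, -0.4, -0.1]
finger_gap: 0.0656
finger_force: 0.0
```

Run:
```python
from h import *
from cell import bot,cams
s=bot.state(); b=cams.get_image("wrist")[...,::-1]; print(s["position"],s["tool_rot"])
w=cams.camera_params("wrist")
print(proj(w,[[.457,.0725,.09],[.457,.0725,.03],[.53,.165,.165]],s))
cv2.imwrite("pics/w4.png",b[0:300,200:500])
```

```text
[0.47782105 0.01524444 0.1950198 ] [-1.79758180e+02 -6.54195908e-02  1.10159515e+02]
[[281.84278499 140.15669619]
 [282.09264537 136.93274322]
 [449.76984246  43.56961872]]
```

View pics/w4.png

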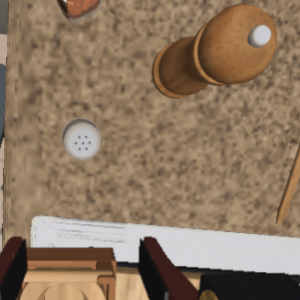

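The shaker's cap is at full-frame (281,140), exactly as predicted, so its position (0.457, 0.0725) is confirmed. The mill's ball centre is at (438,43) and its nut at (460,36).

>>> servo_tool --pt "-0.011 0.03 0" --pt "-0.021 0.056 -0.02" --pt "-0.021 0.056 -0.06" --pt "-0.021 0.056 -0.1" --pt "-0.021 0.056 -0.13" --pt "-0.021 0.056 -0.15" --pt "-0.021 0.056 -0.168" --pt "-0.021 0.056 -0.168" --pt "-0.021 0.056 -0.168" --spin '[0, 0, 0, 0, 0, 0, 0, 0, 0]' --claw '[0.066, 0.066, 0.066, 0.066, 0.066, 0.066, 0.066, 0.066, 0.066]'

```text
time_s: 12.25
position: [0.4594, 0.0713, 0.0314]
tool_rot: [179.8, 0.1, 110.1]
ft_force: [0.8, 0.2, -0.1]
finger_gap: 0.0662
finger_force: 0.0
```

>>> servo_tool --pt "0 0 0" --pt "0 0 0" --pt "0 0 0" --pt "0 0 0" --pt "0 0 0" --pt "0 0 0" --pt "0 0 0" --pt "0 0 0" --spin '[0, 0, 0, 0, 0, 0, 0, 0]' --claw '[0.058, 0.05, 0.044, 0.038, 0.03, 0.03, 0.03, 0.03]' --grip_force 15

```text
time_s: 13.05
position: [0.4577, 0.072, 0.0293]
tool_rot: [180.0, 0.0, 110.2]
ft_force: [-0.8, -0.9, 6.1]
finger_gap: 0.0415
finger_force: 15.0
```

Run:
```python
from h import *
from cell import bot,cams
s=dict(position=[.47782,.01524,.19502],tool_rot=[-179.758,-.065,110.16]); w=cams.camera_params("wrist")
print(plane(w,[(438,43),(460,36)],[.141,.168],s).round(4))
```

```text
[[0.5319 0.172  0.141 ]
 [0.5327 0.1698 0.168 ]]
```

>>> servo_tool --pt "0 0 0.01" --pt "0 0 0.02" --pt "0 0 0.05" --pt "0 0 0.1" --pt "0 0 0.15" --pt "0 0 0.2" --pt "0.012 -0.04 0.225" --pt "0.026 -0.085 0.225" --pt "0.039 -0.13 0.225" --pt "0.053 -0.175 0.225" --pt "0.066 -0.22 0.225" --pt "0.08 -0.265 0.225" --spin '[0, 0, 0, 0, 0, 0, 0, 0, 0, 0, 0, 0]' --claw '[0.03, 0.03, 0.03, 0.03, 0.03, 0.03, 0.03, 0.03, 0.03, 0.03, 0.03, 0.03]'

```text
time_s: 14.25
position: [0.5376, -0.1948, 0.2542]
tool_rot: [180.0, 0.0, 110.2]
ft_force: [0.4, 0.3, -0.5]
finger_gap: 0.0415
finger_force: 15.0
```

>>> servo_tool --pt "0.01 -0.035 0" --pt "0.018 -0.058 0" --pt "0.018 -0.058 -0.02" --pt "0.018 -0.058 -0.05" --pt "0.018 -0.058 -0.08" --pt "0.018 -0.058 -0.105" --pt "0.018 -0.058 -0.12" --pt "0.018 -0.058 -0.12" --spin '[0, 0, 0, 0, 0, 0, 0, 0]' --claw '[0.03, 0.03, 0.03, 0.03, 0.03, 0.03, 0.03, 0.03]'

```text
time_s: 15.05
position: [0.5544, -0.2503, 0.131]
tool_rot: [-179.8, -0.2, 110.2]
ft_force: [-0.7, -0.5, -1.3]
finger_gap: 0.0413
finger_force: 15.0
```

Run:
```python
from h import *
from cell import bot,cams
s=bot.state(); print(s["position"],s["tool_rot"],s["ft_force"],s["finger_gap"])
a=cams.get_image("side")[...,::-1]
cv2.imwrite("pics/m3.png",cv2.resize(a[180:300,280:420],(700,600),interpolation=cv2.INTER_CUBIC))
```

```text
[ 0.55436485 -0.25032567  0.13100228] [-179.81954238   -0.20253433  110.20256879] [-0.70218524 -0.5311163  -1.28422048] 0.04132909810358231
```

View pics/m3.png

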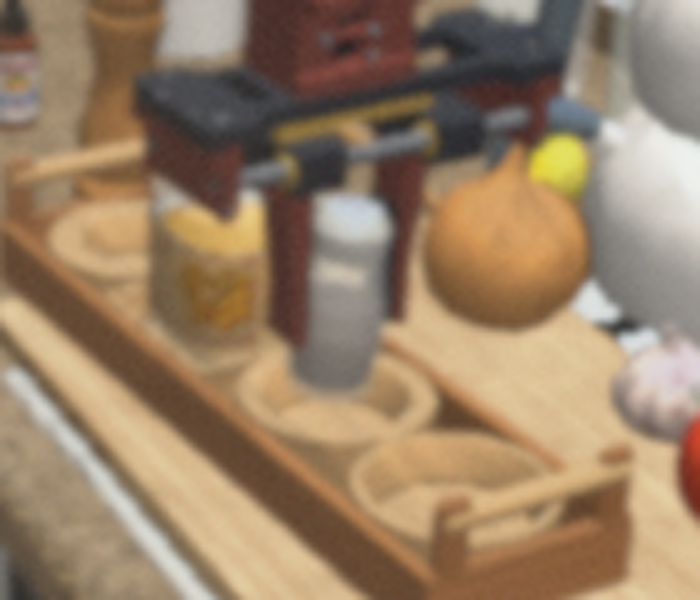

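The shaker hangs just over the middle cup with a slight lean. Lowering it.

>>> servo_tool --pt "0.001 -0.001 -0.006" --pt "0.001 -0.001 -0.012" --pt "0.001 -0.001 -0.016" --pt "0.001 -0.001 -0.019" --pt "0.001 -0.001 -0.021" --pt "0.001 -0.001 -0.021" --spin '[0, 0, 0, 0, 0, 0]' --claw '[0.03, 0.03, 0.03, 0.03, 0.03, 0.03]'

```text
time_s: 15.7
position: [0.5563, -0.2519, 0.1123]
tool_rot: [-180.0, -0.0, 110.2]
ft_force: [-0.9, 0.3, -1.0]
finger_gap: 0.0417
finger_force: 15.0
```

>>> servo_tool --pt "0 0 -0.001" --pt "0 0 -0.002" --pt "0 0 -0.003" --pt "0 0 -0.003" --spin '[0, 0, 0, 0]' --claw '[0.03, 0.03, 0.03, 0.03]'

```text
time_s: 16.1
position: [0.5564, -0.2519, 0.1095]
tool_rot: [-180.0, -0.0, 110.2]
ft_force: [-1.1, -0.6, -0.8]
finger_gap: 0.0414
finger_force: 15.0
```

>>> servo_tool --pt "0 0 -0.001" --pt "0 0 -0.002" --pt "0 0 -0.002" --spin '[0, 0, 0]' --claw '[0.03, 0.03, 0.03]'

```text
time_s: 16.4
position: [0.5565, -0.2521, 0.1091]
tool_rot: [180.0, 0.1, 110.2]
ft_force: [-3.0, 0.6, 5.4]
finger_gap: 0.0414
finger_force: 15.0
```

>>> servo_tool --pt "0 0 -0.001" --pt "0 0 -0.001" --spin '[0, 0]' --claw '[0.03, 0.03]'

```text
time_s: 16.6
position: [0.5566, -0.2523, 0.109]
tool_rot: [179.9, 0.1, 110.2]
ft_force: [-3.4, 0.3, 8.4]
finger_gap: 0.0416
finger_force: 15.0
```

Contact is at the same floor height as the jar (≈ 0.080). Releasing.

>>> servo_tool --pt "0 0 0.002" --pt "0 0 0.002" --pt "0 0 0.002" --pt "0 0 0.002" --pt "0 0 0.002" --pt "0 0 0.002" --spin '[0, 0, 0, 0, 0, 0]' --claw '[0.03, 0.046, 0.052, 0.06, 0.066, 0.066]'

```text
time_s: 17.2
position: [0.5564, -0.2519, 0.1085]
tool_rot: [-180.0, -0.0, 110.2]
ft_force: [-0.1, -0.3, 0.8]
finger_gap: 0.0657
finger_force: 0.0
```

>>> servo_tool --pt "0 0 0.02" --pt "0 0 0.06" --pt "0 0 0.11" --pt "0 0 0.16" --pt "0 0.02 0.2" --pt "-0.015 0.07 0.2" --pt "-0.03 0.12 0.2" --pt "-0.045 0.165 0.2" --pt "-0.06 0.21 0.2" --pt "-0.07 0.255 0.2" --pt "-0.08 0.3 0.2" --pt "-0.08 0.3 0.2" --spin '[0, 0, 0, 0, 0, 0, 0, 0, 0, 0, 0, 0]' --claw '[0.066, 0.066, 0.066, 0.066, 0.066, 0.066, 0.066, 0.066, 0.066, 0.066, 0.066, 0.066]'

```text
time_s: 18.4
position: [0.4752, 0.0525, 0.3095]
tool_rot: [179.9, -0.1, 110.6]
ft_force: [-0.2, -1.0, 1.1]
finger_gap: 0.0661
finger_force: 0.0
```

>>> servo_tool --pt "-0.005 0.05 -0.03" --pt "-0.005 0.1 -0.06" --pt "-0.005 0.14 -0.1" --pt "-0.005 0.17 -0.12" --pt "-0.005 0.17 -0.12" --pt "-0.005 0.17 -0.12" --spin '[0, 0, 0, 0, 0, 0]' --claw '[0.06, 0.06, 0.06, 0.06, 0.06, 0.06]'

```text
time_s: 19.0
position: [0.471, 0.218, 0.187]
tool_rot: [-179.8, 0.0, 110.3]
ft_force: [-0.7, -0.1, -0.1]
finger_gap: 0.0599
finger_force: 0.0
```

Run:
```python
from h import *
from cell import bot,cams
s=bot.state(); b=cams.get_image("wrist")[...,::-1]; print(s["position"],s["tool_rot"])
w=cams.camera_params("wrist")
print(proj(w,[[.477,.296,.1],[.477,.296,.05],[.532,.171,.141]],s))
a=cams.get_image("side")[...,::-1]
A=cv2.resize(a[200:290,290:410],(400,300),interpolation=cv2.INTER_CUBIC)
cv2.imwrite("pics/w5.png",np.hstack([b[0:300,160:480],A]))
```

```text
[0.47099407 0.21803754 0.18701447] [-1.79806255e+02  3.04142386e-02  1.10290873e+02]
[[321.76839212 128.59444166]
 [315.32880067 127.45861818]
 [332.17787268 304.9982973 ]]
```

View pics/w5.png

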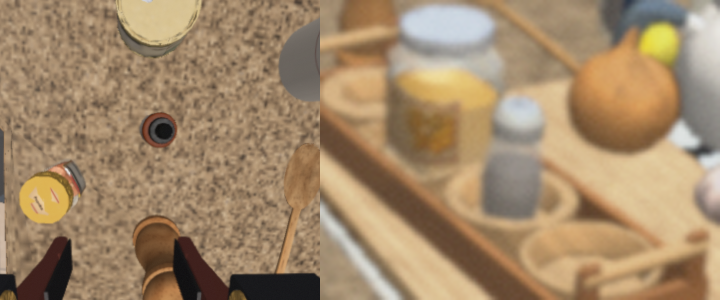

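The shaker stands upright in its cup. The bottle's teat is at full-frame (323,130) and its body at (317,130), which puts it at (0.4785, 0.295).

>>> servo_tool --pt "0.004 0.04 0" --pt "0.007 0.077 0" --pt "0.007 0.077 -0.04" --pt "0.007 0.077 -0.08" --pt "0.007 0.077 -0.11" --pt "0.007 0.077 -0.13" --pt "0.007 0.077 -0.145" --pt "0.007 0.077 -0.157" --pt "0.007 0.077 -0.157" --pt "0.007 0.077 -0.157" --spin '[0, 0, 0, 0, 0, 0, 0, 0, 0, 0]' --claw '[0.06, 0.06, 0.06, 0.06, 0.06, 0.06, 0.06, 0.06, 0.06, 0.06]'

```text
time_s: 20.1
position: [0.4792, 0.295, 0.0329]
tool_rot: [179.9, -0.0, 110.2]
ft_force: [-0.6, -0.1, -0.2]
finger_gap: 0.0599
finger_force: 0.0
```

>>> servo_tool --pt "0 0 0" --pt "0 0 0" --pt "0 0 0" --pt "0 0 0" --pt "0 0 0" --pt "0 0 0" --pt "0 0 0" --pt "0 0 0" --spin '[0, 0, 0, 0, 0, 0, 0, 0]' --claw '[0.05, 0.044, 0.038, 0.034, 0.028, 0.022, 0.022, 0.022]' --grip_force 12

```text
time_s: 20.9
position: [0.4786, 0.2952, 0.0319]
tool_rot: [180.0, -0.0, 110.2]
ft_force: [1.4, 0.6, 2.3]
finger_gap: 0.0321
finger_force: 12.0
```

>>> servo_tool --pt "0 0 0.01" --pt "0 0 0.03" --pt "0 0 0.07" --pt "0 0 0.12" --pt "0 0 0.17" --pt "0.0 -0.03 0.205" --pt "0.003 -0.075 0.21" --pt "0.005 -0.12 0.21" --pt "0.007 -0.165 0.21" --pt "0.009 -0.21 0.21" --pt "0.011 -0.255 0.21" --pt "0.013 -0.3 0.21" --spin '[0, 0, 0, 0, 0, 0, 0, 0, 0, 0, 0, 0]' --claw '[0.022, 0.022, 0.022, 0.022, 0.022, 0.022, 0.022, 0.022, 0.022, 0.022, 0.022, 0.022]'

```text
time_s: 22.1
position: [0.4909, -0.0067, 0.2421]
tool_rot: [180.0, 0.0, 110.2]
ft_force: [0.7, -0.3, -0.7]
finger_gap: 0.0323
finger_force: 12.0
```

>>> servo_tool --pt "0.002 -0.04 0" --pt "0.0035 -0.07 0" --pt "0.0035 -0.081 -0.02" --pt "0.0035 -0.081 -0.05" --pt "0.0035 -0.081 -0.08" --pt "0.0035 -0.081 -0.1" --pt "0.0035 -0.081 -0.107" --pt "0.0035 -0.081 -0.107" --pt "0.0035 -0.081 -0.107" --spin '[0, 0, 0, 0, 0, 0, 0, 0, 0]' --claw '[0.022, 0.022, 0.022, 0.022, 0.022, 0.022, 0.022, 0.022, 0.022]'

```text
time_s: 23.0
position: [0.4954, -0.086, 0.1362]
tool_rot: [179.9, 0.1, 110.2]
ft_force: [0.0, -0.1, 0.2]
finger_gap: 0.0323
finger_force: 12.0
```

Run:
```python
from h import *
from cell import bot,cams
s=bot.state(); print(s["position"],s["tool_rot"],s["ft_force"],s["finger_gap"])
b=cams.get_image("wrist")[120:420,130:430,::-1]; a=cams.get_image("side")[...,::-1]
A=cv2.resize(a[190:260,265:345],(343,300),interpolation=cv2.INTER_CUBIC)
cv2.imwrite("pics/m4.png",np.hstack([b,A]))
```

```text
[ 0.49541112 -0.08599986  0.13617235] [1.79913944e+02 5.86379207e-02 1.10203734e+02] [ 0.03981582 -0.08519671  0.16486637] 0.03233749250214353
```

View pics/m4.png

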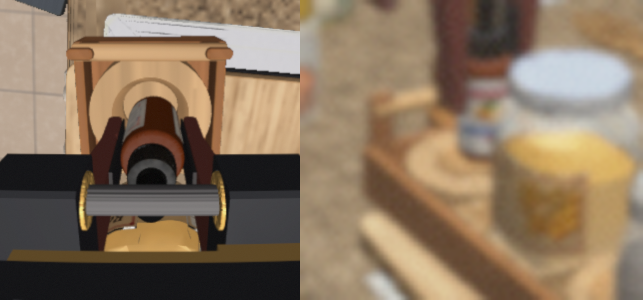

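The bottle is held upright and centred over the narrow cup. Lowering.

>>> servo_tool --pt "-0.0005 0 -0.006" --pt "-0.0005 0 -0.012" --pt "-0.0005 0 -0.017" --pt "-0.0005 0 -0.02" --pt "-0.0005 0 -0.022" --pt "-0.0005 0 -0.022" --spin '[0, 0, 0, 0, 0, 0]' --claw '[0.022, 0.022, 0.022, 0.022, 0.022, 0.022]'

```text
time_s: 23.7
position: [0.4942, -0.0859, 0.1122]
tool_rot: [-180.0, -0.0, 110.2]
ft_force: [1.4, -0.4, -0.6]
finger_gap: 0.0323
finger_force: 12.0
```

>>> servo_tool --pt "0 0 -0.001" --pt "0 0 -0.002" --pt "0 0 -0.003" --pt "0 0 -0.003" --spin '[0, 0, 0, 0]' --claw '[0.022, 0.022, 0.022, 0.022]'

```text
time_s: 24.1
position: [0.495, -0.086, 0.1113]
tool_rot: [179.9, 0.1, 110.2]
ft_force: [-1.0, -0.3, 5.3]
finger_gap: 0.0319
finger_force: 12.0
```

>>> servo_tool --pt "0 0 0.002" --pt "0 0 0.002" --pt "0 0 0.002" --pt "0 0 0.002" --pt "0 0 0.002" --pt "0 0 0.03" --pt "0 0 0.07" --pt "0 0 0.12" --pt "0 0.02 0.15" --pt "0.01 0.06 0.16" --pt "0.02 0.1 0.16" --pt "0.03 0.14 0.16" --spin '[0, 0, 0, 0, 0, 0, 0, 0, 0, 0, 0, 0]' --claw '[0.022, 0.038, 0.044, 0.05, 0.056, 0.056, 0.056, 0.056, 0.06, 0.07, 0.076, 0.076]'

```text
time_s: 25.3
position: [0.5249, 0.0553, 0.2705]
tool_rot: [179.9, 0.0, 110.1]
ft_force: [0.9, -0.6, 0.5]
finger_gap: 0.0751
finger_force: 0.0
```

>>> servo_tool --pt "0.02 0.04 0" --pt "0.02 0.04 0" --pt "0.02 0.04 0" --spin '[0, 0, 0]' --claw '[0.076, 0.076, 0.076]'

```text
time_s: 25.6
position: [0.5444, 0.0947, 0.2689]
tool_rot: [-179.9, 0.0, 110.3]
ft_force: [-0.2, 0.2, 0.7]
finger_gap: 0.076
finger_force: 0.0
```

Run:
```python
from h import *
from cell import bot,cams
s=bot.state(); b=cams.get_image("wrist")[...,::-1]; print(s["position"],s["tool_rot"])
w=cams.camera_params("wrist")
print(proj(w,[[.532,.171,.141],[.532,.171,.168],[.532,.171,0]],s))
a=cams.get_image("side")[...,::-1]
A=cv2.resize(a[190:290,265:405],(420,300),interpolation=cv2.INTER_CUBIC)
cv2.imwrite("pics/w6.png",np.hstack([b[0:300,160:460],A]))
```

```text
[0.54441398 0.09473833 0.26891925] [-1.79910564e+02  1.43712977e-03  1.10307227e+02]
[[297.19341516 122.42374257]
 [298.7080513  122.47076551]
 [292.36141534 122.27525285]]
```

View pics/w6.png

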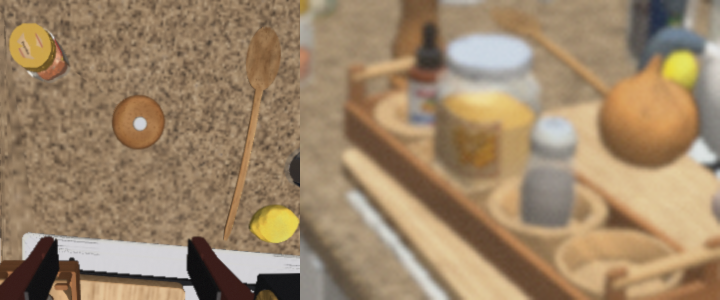

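The bottle, jar and shaker all stand in their wells. The mill's head is at (298,122), matching the prediction, so it is at (0.532, 0.171).

>>> servo_tool --pt "-0.006 0.04 0" --pt "-0.012 0.0765 0" --pt "-0.012 0.0765 -0.04" --pt "-0.012 0.0765 -0.08" --pt "-0.012 0.0765 -0.11" --pt "-0.012 0.0765 -0.135" --pt "-0.012 0.0765 -0.15" --pt "-0.012 0.0765 -0.15" --pt "-0.012 0.0765 -0.15" --spin '[0, 0, 0, 0, 0, 0, 0, 0, 0]' --claw '[0.076, 0.076, 0.076, 0.076, 0.076, 0.076, 0.076, 0.076, 0.076]'

```text
time_s: 26.6
position: [0.5329, 0.17, 0.121]
tool_rot: [179.9, 0.0, 110.1]
ft_force: [-0.4, 0.7, 0.5]
finger_gap: 0.0759
finger_force: 0.0
```

>>> servo_tool --pt "0 0 0" --pt "0 0 0" --pt "0 0 0" --pt "0 0 0" --pt "0 0 0" --pt "0 0 0" --pt "0 0 0" --pt "0 0 0" --spin '[0, 0, 0, 0, 0, 0, 0, 0]' --claw '[0.066, 0.058, 0.052, 0.048, 0.044, 0.038, 0.038, 0.038]' --grip_force 22

```text
time_s: 27.4
position: [0.5325, 0.1706, 0.1201]
tool_rot: [180.0, 0.0, 110.2]
ft_force: [-1.1, -0.6, 4.1]
finger_gap: 0.047
finger_force: 22.0
```

>>> servo_tool --pt "0 0 0.01" --pt "0 0 0.03" --pt "0 0 0.07" --pt "0 0 0.11" --pt "0 0 0.15" --pt "0 0 0.15" --spin '[0, 0, 0, 0, 0, 0]' --claw '[0.038, 0.038, 0.038, 0.038, 0.038, 0.038]'

```text
time_s: 28.0
position: [0.5338, 0.171, 0.277]
tool_rot: [179.4, 0.1, 110.2]
ft_force: [0.4, -1.4, -1.1]
finger_gap: 0.0471
finger_force: 22.0
```

>>> servo_tool --pt "-0.03 -0.02 0" --pt "-0.06 -0.04 0" --pt "-0.09 -0.06 0" --pt "-0.115 -0.09 0" --pt "-0.125 -0.13 0" --pt "-0.13 -0.17 0" --pt "-0.13 -0.21 0" --pt "-0.13 -0.25 0" --pt "-0.127 -0.29 0" --pt "-0.12 -0.33 0" --pt "-0.112 -0.37 0" --pt "-0.102 -0.41 0" --spin '[0, 0, 0, 0, 0, 0, 0, 0, 0, 0, 0, 0]' --claw '[0.038, 0.038, 0.038, 0.038, 0.038, 0.038, 0.038, 0.038, 0.038, 0.038, 0.038, 0.038]'

```text
time_s: 29.2
position: [0.4301, -0.2411, 0.2685]
tool_rot: [-180.0, -0.1, 110.2]
ft_force: [2.1, 0.1, -1.1]
finger_gap: 0.0474
finger_force: 22.0
```

>>> servo_tool --pt "0.01 -0.04 0" --pt "0.022 -0.08 0" --pt "0.045 -0.11 0" --pt "0.08 -0.115 0" --pt "0.115 -0.105 0" --pt "0.14 -0.098 0" --pt "0.1555 -0.0942 0" --pt "0.1555 -0.0942 -0.02" --pt "0.1555 -0.0942 -0.035" --pt "0.1555 -0.0942 -0.045" --pt "0.1555 -0.0942 -0.045" --pt "0.1555 -0.0942 -0.045" --spin '[0, 0, 0, 0, 0, 0, 0, 0, 0, 0, 0, 0]' --claw '[0.038, 0.038, 0.038, 0.038, 0.038, 0.038, 0.038, 0.038, 0.038, 0.038, 0.038, 0.038]'

```text
time_s: 30.4
position: [0.5857, -0.3337, 0.2245]
tool_rot: [-180.0, -0.0, 110.2]
ft_force: [-0.3, 0.2, -2.0]
finger_gap: 0.0472
finger_force: 22.0
```

Run:
```python
from h import *
from cell import bot,cams
s=bot.state(); print(s["position"],s["tool_rot"],s["ft_force"],s["finger_gap"])
a=cams.get_image("side")[...,::-1]
A=cv2.resize(a[160:310,280:420],(560,600),interpolation=cv2.INTER_CUBIC)
cv2.imwrite("pics/m5.png",A)
```

```text
[ 0.58569835 -0.33368424  0.2245292 ] [-1.79979354e+02 -2.46838277e-02  1.10183541e+02] [-0.33941695  0.23466806 -1.98667665] 0.04721375483092771
```

View pics/m5.png

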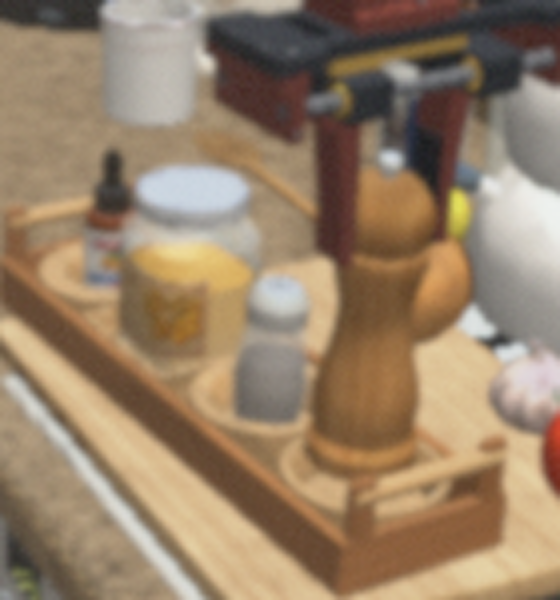

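Run:
```python
from h import *
from cell import cams
p=cams.camera_params("side")
for X in([.5857,-.3337,.105],[.586,-.3336,.099],[.5857,-.3337,.245]): print((proj(p,[X])[0]-[280,160])*4)
```

```text
[362.27641212 457.12446225]
[361.96639354 466.96699655]
[382.23205899 209.28726873]
```

The mill's foot appears at (362,455) in the crop, exactly where it should be above its cup. Lowering.

>>> servo_tool --pt "0 0 -0.006" --pt "0 0 -0.012" --pt "0 0 -0.017" --pt "0 0 -0.02" --pt "0 0 -0.022" --pt "0 0 -0.022" --spin '[0, 0, 0, 0, 0, 0]' --claw '[0.038, 0.038, 0.038, 0.038, 0.038, 0.038]'

```text
time_s: 31.05
position: [0.5858, -0.3336, 0.2022]
tool_rot: [-180.0, -0.0, 110.2]
ft_force: [0.8, 0.4, -1.6]
finger_gap: 0.0469
finger_force: 22.0
```

>>> servo_tool --pt "0 0 -0.001" --pt "0 0 -0.002" --pt "0 0 -0.003" --pt "0 0 -0.003" --spin '[0, 0, 0, 0]' --claw '[0.038, 0.038, 0.038, 0.038]'

```text
time_s: 31.45
position: [0.586, -0.3337, 0.2]
tool_rot: [180.0, 0.0, 110.2]
ft_force: [-0.5, 0.0, 0.4]
finger_gap: 0.0468
finger_force: 22.0
```

>>> servo_tool --pt "0 0 -0.001" --pt "0 0 -0.001" --pt "0 0 -0.001" --spin '[0, 0, 0]' --claw '[0.038, 0.038, 0.038]'

```text
time_s: 31.75
position: [0.5861, -0.3339, 0.1999]
tool_rot: [179.9, 0.1, 110.2]
ft_force: [-0.8, -0.2, 5.6]
finger_gap: 0.047
finger_force: 22.0
```

>>> servo_tool --pt "0 0 0.001" --pt "0 0 0.001" --pt "0 0 0.001" --pt "0 0 0.001" --pt "0 0 0.001" --pt "0 0 0.001" --spin '[0, 0, 0, 0, 0, 0]' --claw '[0.038, 0.05, 0.056, 0.064, 0.07, 0.07]'

```text
time_s: 32.35
position: [0.5859, -0.3335, 0.1993]
tool_rot: [-180.0, -0.0, 110.2]
ft_force: [-0.8, -0.8, 0.8]
finger_gap: 0.0698
finger_force: 0.0
```

>>> servo_tool --pt "0 0 0.02" --pt "0 0 0.05" --pt "0 0 0.08" --pt "0 0 0.1" --pt "-0.03 0 0.11" --pt "-0.07 0 0.11" --pt "-0.11 0 0.11" --pt "-0.15 0 0.11" --pt "-0.15 -0.03 0.11" --pt "-0.15 -0.06 0.11" --pt "-0.15 -0.06 0.11" --pt "-0.15 -0.06 0.11" --spin '[0, 0, 0, 0, 0, 0, 0, 0, 0, 0, 0, 0]' --claw '[0.07, 0.07, 0.07, 0.07, 0.07, 0.07, 0.07, 0.07, 0.07, 0.07, 0.07, 0.07]'

```text
time_s: 33.55
position: [0.4358, -0.3937, 0.3093]
tool_rot: [-180.0, -0.1, 110.1]
ft_force: [-0.7, 0.6, -0.5]
finger_gap: 0.0701
finger_force: 0.0
```

Run:
```python
from h import *
from cell import bot,cams
s=bot.state(); print(s["position"],s["time_s"],s["ft_force"])
a=cams.get_image("side")[...,::-1];t=cams.get_image("top")[...,::-1]
A=cv2.resize(a[160:310,280:420],(373,400),interpolation=cv2.INTER_CUBIC)
B=cv2.resize(t[130:270,110:425],(427*1,190),interpolation=cv2.INTER_CUBIC)
C=np.zeros((400,800,3),np.uint8);C[:,:373]=A;C[:190,373:]=B
C[200:400,373:]=cv2.resize(t[140:225,282:422],(427,200),interpolation=cv2.INTER_CUBIC)
cv2.imwrite("pics/end.png",C)
```

```text
[ 0.43578623 -0.39372824  0.30925632] 33.55 [-0.66613082  0.58119204 -0.45008266]
```

View pics/end.png

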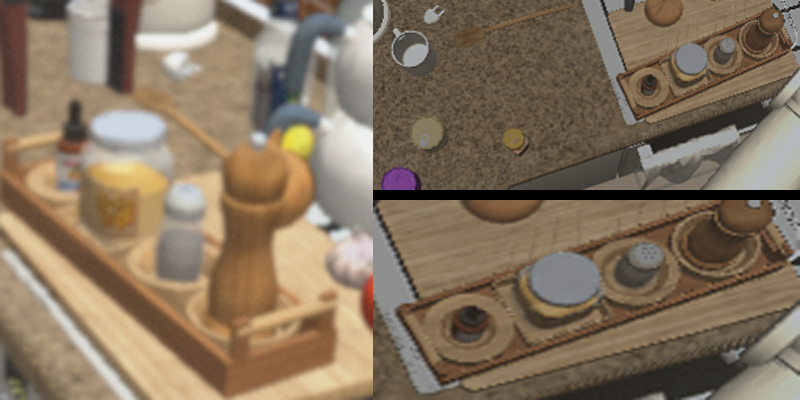

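All four things stand upright in their own wells, and the tin and spice jar are where they were. The gripper is clear, so I'm handing in.

```bash
python3 -c "
from cell import workorder
print(workorder.job_done())"
```

```text
the job is handed in; nothing more can be done
None
```

I handed the job in at about 34 s: the last pictures show the jar, mill, shaker and dropper bottle upright in their own wells and the spice jar and tin unmoved, but the hand-in returned no verdict.

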